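Clamp a row of plywood cubbies and hold the clamp

ROBOT

A 6-joint arm with a two-finger parallel gripper is mounted at the origin on the work surface. World frame = base frame: x ahead of the robot, y to its left, z up, the work surface at z = 0. Lengths are in mm, angles in rad, forces in N, time in s.
With the tool pointing down it reaches from about 350 to 875 mm from the base axis. Payload 4.2 kg.
Tool frame: the origin (TCP) lies midway between the tips of the shut fingers; the grasp point (between the pads) lies 19 mm behind it; z points along the fingers, y is the line along which they close (so a half turn about z gives the same grasp; the last joint's range is limited). The gripper opens to 85 mm and grips with 20 to 120 N. Pads are 22 mm wide; open, the fingers measure 114 mm over their backs; the gripper's body (76 mm by 85 mm) begins 54 mm behind the grasp point. The pads swing forward as they close: fully open they stand 13 mm farther back than shut.
Start: joints at [-0.983, 0.385, 0.008, 0, -1.194, -0.259], TCP at [201.832, -591.492, 231.312] pointing down, gripper open.
Joint ranges: [-3.14, 3.14], [-1.21, 2.06], [-1.07, 1.41], [-3.16, 2.05], [-2.99, -0.16], [-3.1, 3.1]. Speed limits (rad/s): [2.79, 2.79, 3.14, 3.14, 3.14, 3.14].

INTERFACE

Orientations are given as a unit quaternion [x, y, z, w].
In Python, from bench import manip, fingers, grab_frame, calibration, get_t, get_qpos, get_qd, get_effort, get_tool_pos, get_tcp_rot, get_contact_force, get_torque, get_finger_gap, get_finger_force gives the robot as it stands. The module is installed in compiled form; this text tells all that it offers. Calls block until the motion is done:
- manip.move_to(position, orientation): joint-space move of the TCP to a pose.
- manip.move_l(position, max_speed=150, frame=None): straight line of the TCP; frame=None keeps the orientation; max_speed is the mean speed in mm/s.
- manip.move_j(angles): joint-space move.
- fingers.gripper_to(opening, effort=None): finger opening in mm; effort is the grip in N (None keeps the last); returns when the fingers have stopped.
- manip.hold(seconds).
- manip.inverse_kinematics(position, orientation): joint angles nearest the present ones, or None.
- grab_frame(name): name is "scene" or "top" or "wrist"; returns the picture (420x560x3 uint8, red, green, blue); there is no depth.
- calibration(name): a dict with "fx", "fy", "cx", "cy" (pixels), "rvec" (rotation vector, rad) and "tvec" (3), from world to camera coordinates, as OpenCV has them. Camera axes: x right, y down, z forward; pixel columns grow to the right and rows downward; lengths in mm; the calibration is good to about 2 mm. A picture is of the moment at which its call begins: read the wrist's pose just before it. calibration takes no time and is no camera call; for the wrist camera it gives the pose at the moment of the call.
A pose or a line that the arm cannot do raises manip.Unreachable and nothing moves.
- manip.close_job(): hands the job in; it is judged then, once.
Readings, each from a call of its own:
- get_t(): time.
- get_qpos(): joint angles.
- get_qd(): joint speeds.
- get_effort(): joint torques, N m.
- get_tool_pos(): TCP position.
- get_tcp_rot(): TCP orientation.
- get_contact_force(): force on the tool from outside, world axes, zero at the start.
- get_torque(): the same for the moment, N m.
- get_finger_gap(): finger opening in mm.
- get_finger_force(): force on a finger pad.
Only numpy, scipy, OpenCV 4.12 (cv2) and the standard library are available. Lean on these libraries where they do the work, as an engineer would, in place of code of your own. Each camera call takes 0.05 s, during which the arm holds its last target. There are 200 camera calls.

TASK

Three little plywood cubbies are being screwed together into a key organiser: two already stand side by side in the one-hand bar clamp lying on the ledge, so set the loose third one upright next to them, on the far jaw's side, in a neat row with the fronts in line, and let go of it. Then squeeze and release the clamp's orange trigger again and again to ratchet the far jaw in (with the trigger only, do not push the jaw by hand) until its pad closes on the third cubby and the row is gripped snugly, without crushing the thin plywood, and finish while still holding the trigger squeezed against the handle so that I can drive the screws. Leave everything else on the ledge where it stands.

Things in the scene. Friction and masses are not known exactly. Their poses are not given: they have to be found in the camera images.
- clamp: One-hand bar clamp, loose, lying flat on its side, 36 mm high, 0.7 kg. Origin: on the ledge, under the bar's centre line, at the head pad's face. x runs along the bar from head to far jaw, y from the bar towards the jaw tips, z up; all clamp numbers are mm in this frame. Steel bar y -9 to 9, z 14 to 22, tail to x = -100 (further back as the clamp closes). The cubbies stand along y = 66.
- grip (a point): Where to grip the clamp: x -57, y -50, z 18 in the clamp's frame and with its axes; half-way between the handle's back and the released trigger's front. Close the fingers along the clamp's x, one on the handle's back, one on the trigger's front. Span over both here: 63 mm released, 39 mm squeezed. The loose clamp may slide 10 mm along x as the fingers close and open.
- handle: The clamp's fixed black pistol handle, sticking out sideways from the black head housing (x -80 to -14, y -22 to 32, z 0 to 36): x -89 to -67, y -92 to -16, z 3 to 33. Same frame as clamp.
- trigger_grip: The orange trigger, in front of the handle (nearer the jaws): 12 mm thick, y -16 to -81, z 5 to 31 in the clamp's frame. Origin at its pivot, on the ledge plane, at x -44, y 20 of the clamp; it runs along its own -y.
- trigger (a joint): Trigger angle, rad: 0 released, 0.34 fully squeezed (stop); a spring returns it (3 to 6 N at the grip, 70 mm from the pivot). Each full squeeze (about 7 N), after a full release, draws the bar in by one 6 mm tooth (the first may differ); a pawl keeps it there, within 1 mm. With the jaw tight, each N beyond the spring presses the row with 2.4 N: 20 N of grip press at most 40 N.
- bar (a joint): How far bar and far jaw have been drawn towards the head, m: the uncompressed far pad's face stands at x = 161.5 mm minus this in the clamp's frame. Starts between 6 and 22 mm; three cubbies fill 114 mm.
- far_jaw: The black far jaw at the end of the bar, 18 mm thick, 36 mm high, y -13 to 94 in the clamp's frame, its orange pad facing the head. Moves with the bar; not to be pushed by hand. Its origin is of no use: see pad_face.
- head_jaw: The orange pad of the head jaw, its face at x = 0, y 40 to 92, z 2 to 34, looking to +x. Same frame as clamp.
- pad_face (a point): Centre of the gripping face of the far jaw's soft orange pad (52 x 32 mm, 12 mm thick), at y 66, z 18 of the clamp's frame, facing the head; axes as clamp.
- pad_rubber: The far jaw's soft orange pad itself (origin of no use: see pad_face).
- far_pad (a joint): How far the far jaw's soft pad is pressed in, m: 0 free, at most 0.008. It gives 1 mm per 5 N, so 2 mm means about 10 N on the cubbies; it bottoms out at 40 N. The thin plywood is crushed above 60 N.
- cubby_a_mid (a point): Centre (half-way up, 27.5 mm above the ledge when standing) of the cubby that stands at the head jaw: an open-topped plywood box, outside 38 mm (its x) by 52 mm (its y) by 55 mm high, walls 4 mm, about 50 g. Its x axis lies along the row in the clamp, its 52 mm side across it; turned by half a turn it is the same.
- cubby_b_mid (a point): Centre (half-way up, 27.5 mm above the ledge when standing) of the second cubby, beside the first; its x axis points to the far jaw: an open-topped plywood box, outside 38 mm (its x) by 52 mm (its y) by 55 mm high, walls 4 mm, about 50 g. Its x axis lies along the row in the clamp, its 52 mm side across it; turned by half a turn it is the same.
- cubby_c_mid (a point): Centre (half-way up, 27.5 mm above the ledge when standing) of the loose third cubby, standing upright elsewhere on the ledge: an open-topped plywood box, outside 38 mm (its x) by 52 mm (its y) by 55 mm high, walls 4 mm, about 50 g. Its x axis lies along the row in the clamp, its 52 mm side across it; turned by half a turn it is the same.
- dish: Bystander: blue hexagonal ceramic dish, 92 mm across the flats, 22 mm high; origin under its centre.
- remote: Bystander: white plastic remote, 45 x 150 x 18 mm, long along its y; origin under its centre.
- tray: Bystander: square glass tray, 140 x 140 x 22 mm; origin under its centre.
- key_holder: Bystander: brushed nickel key holder with spring clips, 80 x 200 mm (y), 186 mm high; origin under its centre.
- mail_stand: Bystander: folding wooden stand with a blue plastic mail folder, about 190 x 170 mm (y), 225 mm high; origin under its middle.
- screwdriver: Bystander: red-handled screwdriver lying along its x, 190 mm long; origin under its middle.
Things that resemble listed ones, but are neither listed nor needed, are in the scene too. Leave any black or purple look-alike of the part that bears cubby_c_mid alone.

How it is judged:
By the outcome, as a careful person would: the job done as asked, in the order asked, and still so for the second after the job is handed in, while the arm keeps its last pose, push and grip.
It also fails if it takes over 59 s, if anything falls off the work surface, if the arm or the gripper's body presses on something with over 40 N, if the wrist force passes 120 N, or if a joint passes its speed limit or range.

## Working session

There is one attempt and no reset: what is moved stays moved. The work goes in short steps, each a Python script; the robot and the scene stay as the last script left them, time stands still between calls to the robot, and variables do not carry over. Pictures are saved under pics/ and viewed, at most 10 in all, crops included, and the job is handed in when it is done.

```bash
mkdir -p pics; cat > h.py <<'E'
import numpy as np, cv2
from bench import *
def save(im,n): cv2.imwrite(f'pics/{n}.png',cv2.cvtColor(im,cv2.COLOR_RGB2BGR))
def K(c): return np.array([[c['fx'],0,c['cx']],[0,c['fy'],c['cy']],[0,0,1.]])
def ray(c,px):
    R=cv2.Rodrigues(np.array(c['rvec'],float))[0]; t=np.array(c['tvec'],float).ravel()
    px=np.atleast_2d(np.array(px,float))
    d=np.c_[(px[:,0]-c['cx'])/c['fx'],(px[:,1]-c['cy'])/c['fy'],np.ones(len(px))]@R
    return -R.T@t,d
def onplane(c,px,z):
    o,d=ray(c,px); return o+d*((z-o[2])/d[:,2])[:,None]
def proj(c,P):
    return cv2.projectPoints(np.atleast_2d(np.array(P,float)),np.array(c['rvec'],float),np.array(c['tvec'],float),K(c),None)[0][:,0]
E
python3 - <<'E'
from h import *
a=grab_frame('top');b=grab_frame('scene')
np.save('top0.npy',a);np.save('scene0.npy',b)
save(cv2.resize(a,(800,600),interpolation=cv2.INTER_CUBIC),'top0');save(cv2.resize(b,(800,600),interpolation=cv2.INTER_CUBIC),'scene0')
for n in('top','scene'):
    c=calibration(n);print(c,ray(c,[[280,210]]))
print(get_t())
E
```

```text
{'fx': 477.16761827771154, 'fy': 477.16761827771154, 'cx': 285.7766426755792, 'cy': 212.52292010901274, 'rvec': array([ 2.19942574, -2.16349466,  0.11127208]), 'tvec': array([ -70.54986904,  558.1494358 , 1591.6505258 ])} (array([ 414.59373647,  -42.39342386, 1635.90167928]), array([[ 9.45199656e-02,  4.72105236e-04, -9.95610499e-01]]))
{'fx': 428.73916193069783, 'fy': 428.73916193069783, 'cx': 280.74083468552794, 'cy': 213.7553942548928, 'rvec': array([ 1.0140688 ,  2.39149783, -1.11053041]), 'tvec': array([ 439.69716882, -201.1310989 , 1690.02779464])} (array([1312.39214192,  683.59422446,  948.84512329]), array([[-0.54163006, -0.54242972, -0.64225119]]))
0.1
```

View pics/top0.png

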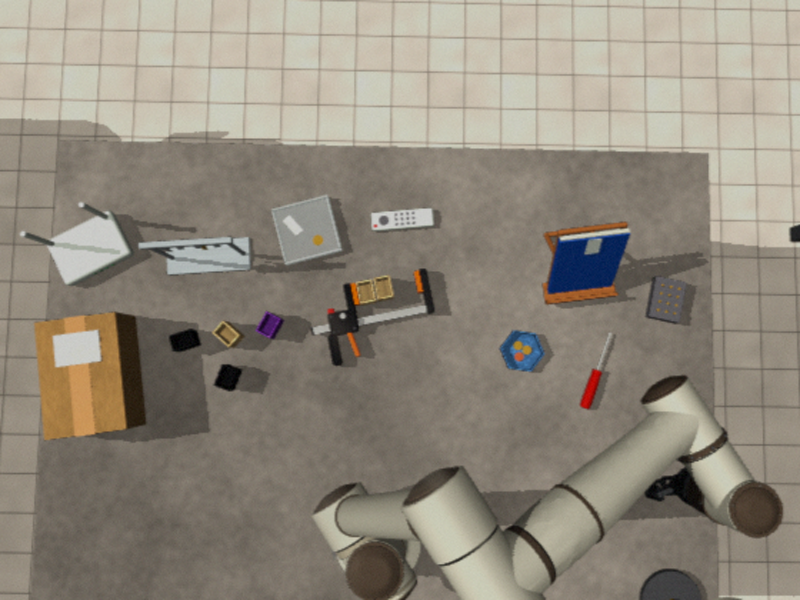

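View pics/scene0.png

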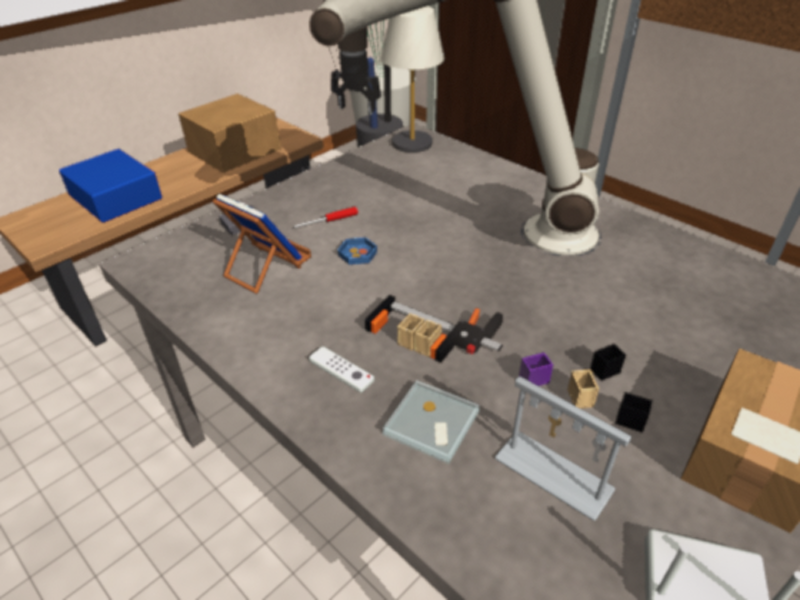

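The top picture (800-px scale) shows the clamp at about (375,315), with cubbies a/b at (365,290) and (383,288). There are four candidates for cubby c: plywood-coloured at (227,333), purple (269,324), black (184,340) and black (228,378). The plywood one fits the description. I'll confirm it with the wrist camera.

```bash
python3 - <<'E'
from h import *
from scipy.spatial.transform import Rotation as R
c=calibration('top')
for n,p,z in [('c',(227,333),55),('b',(383,288),55),('head',(343,320),36),('handle',(336,360),30),('far',(425,290),36),('tail',(313,331),18),('barR',(430,310),18)]:
    print(n,onplane(c,np.array([p])*0.7,z)[0].round(0))
w=calibration('wrist');o,d=ray(w,[[280,210]]);print(get_tool_pos(),get_tcp_rot(),R.from_quat(get_tcp_rot()).as_matrix().round(2).tolist());print(w['fx'],o,d)
E
```

```text
c [481. 357.  55.]
b [592.  -2.  55.]
head [517.  91.  36.]
handle [423. 106.  30.]
far [ 591. -100.   36.]
tail [491. 163.  18.]
barR [ 545. -113.   18.]
[ 201.663921   -591.04057382  230.31985474] [-1.63570656e-01  9.86531145e-01  9.46748537e-04 -2.07941310e-04] [[-0.95, -0.32, -0.0], [-0.32, 0.95, 0.0], [0.0, 0.0, -1.0]]
316.9074496360572 [ 139.27216721 -611.85207664  373.6882344 ] [[ 0.25365595  0.09236342 -0.962888  ]]
```

```bash
python3 - <<'E'
from h import *
p=list(get_tool_pos());manip.move_l([p[0],p[1],400],max_speed=250)
q=[0,1,0,0]
manip.move_to([480,40,400],q)
manip.move_to([525,20,220],q)
c=calibration('wrist');a=grab_frame('wrist');np.savez('w1.npz',im=a,**c)
manip.move_to([470,330,220],q)
c=calibration('wrist');b=grab_frame('wrist');np.savez('w2.npz',im=b,**c)
save(np.vstack([a,b])[:, :],'w12') 
im=np.hstack([cv2.resize(a,(400,300),interpolation=cv2.INTER_AREA),cv2.resize(b,(400,300),interpolation=cv2.INTER_AREA)])
save(cv2.resize(a,(800,600)),'w1');save(cv2.resize(b,(800,600)),'w2')
print(get_t(),get_qpos())
E
```

```text
5.45 [ 8.92395968e-01  3.06328564e-01 -1.37723178e-01  1.23107788e-04
 -1.12651847e+00 -2.46463481e+00]
```

View pics/w1.png

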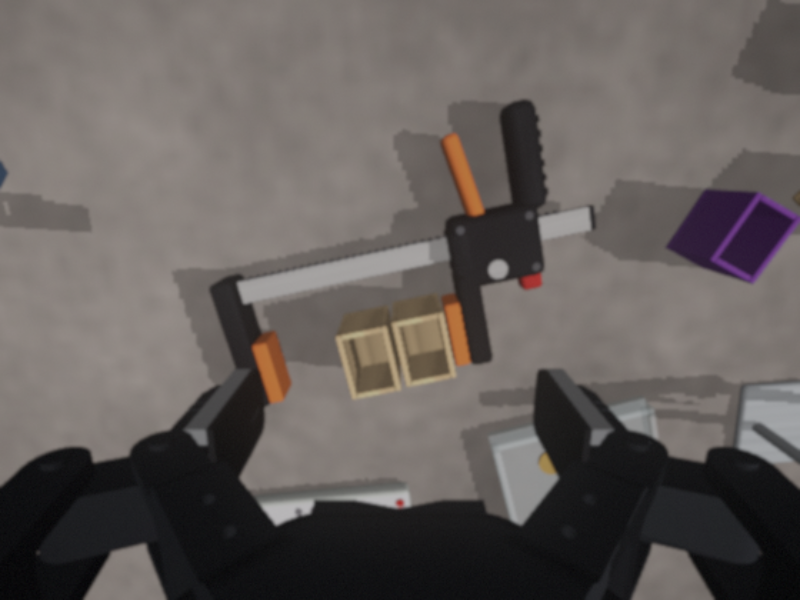

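View pics/w2.png

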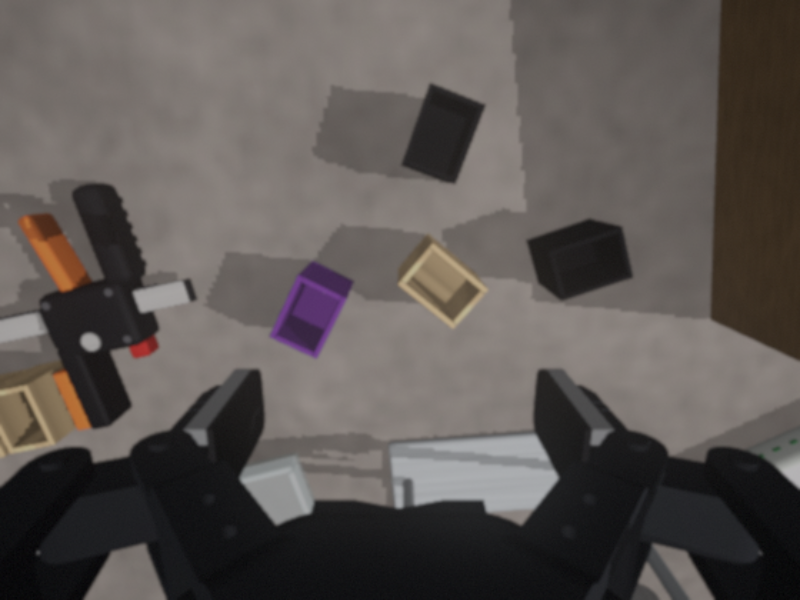

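c confirmed: the plywood box at (442,282) in w2 (800-px scale), with the purple one at (312,310) and the black ones at (445,133) and (580,258). In w1, rims a/b are at (424,348) and (367,360), the handle tip at (518,105), the trigger at (463,175) and the far pad at (271,367). Next I'll measure rims, bar and pads.

```bash
cat > meas.py <<'E'
from h import *
def rims(c,im,minA=150,thr=None):
    hsv=cv2.cvtColor(im,cv2.COLOR_RGB2HSV)
    m=((hsv[...,0]>12)&(hsv[...,0]<28)&(hsv[...,1]>50)&(hsv[...,2]>(thr or 175))).astype(np.uint8)
    out=[]
    for k in cv2.findContours(m,cv2.RETR_EXTERNAL,cv2.CHAIN_APPROX_NONE)[0]:
        if cv2.contourArea(cv2.convexHull(k))<minA: continue
        P=onplane(c,k[:,0]+0.0,55)[:,:2].astype(np.float32)
        (cx,cy),(w,h),a=cv2.minAreaRect(P); 
        if w>h: a+=90
        # a now = angle of the short side
        a=(a+90)%180-90
        out.append((cx,cy,min(w,h),max(w,h),a,tuple(k[:,0].mean(0).round())))
    return out,m
E
python3 - <<'E'
from meas import *
for f in('w1','w2'):
    d=dict(np.load(f+'.npz'));im=d.pop('im')
    for thr in(165,180,195):
        print(f,thr)
        for o in rims(d,im,thr=thr)[0]: print([np.round(v,1) for v in o])
    hsv=cv2.cvtColor(im,cv2.COLOR_RGB2HSV)
    for n,m,z in [('orange',(hsv[...,0]<14)&(hsv[...,0]>6)&(hsv[...,1]>150)&(hsv[...,2]>120),33),('bar',(hsv[...,1]<25)&(hsv[...,2]>140),22)]:
        for k in cv2.findContours(m.astype(np.uint8),cv2.RETR_EXTERNAL,cv2.CHAIN_APPROX_NONE)[0]:
            if cv2.contourArea(k)<60 or k[:,0,1].max()>300: continue
            P=onplane(d,k[:,0],z)[:,:2].astype(np.float32);print(n,k[:,0].mean(0).round(),cv2.minAreaRect(P),cv2.boxPoints(cv2.minAreaRect(P)).round(0).tolist())
im=np.load('w1.npz')['im'];print(im[205:285:4,258].tolist());
E
```

```text
w1 165
[np.float64(603.6), np.float64(-75.5), np.float64(9.0), np.float64(44.9), np.float64(-78.0), array([188., 261.])]
[np.float64(596.0), np.float64(-1.0), np.float64(37.0), np.float64(51.0), np.float64(-77.9), array([258., 254.])]
[np.float64(585.5), np.float64(39.8), np.float64(37.1), np.float64(51.1), np.float64(-77.1), array([297., 245.])]
[np.float64(573.3), np.float64(64.4), np.float64(8.6), np.float64(44.9), np.float64(-78.8), array([321., 234.])]
[np.float64(462.3), np.float64(65.5), np.float64(5.4), np.float64(51.3), np.float64(-67.7), array([326., 123.])]
w1 180
[np.float64(603.8), np.float64(-75.9), np.float64(6.9), np.float64(43.8), np.float64(-78.0), array([188., 261.])]
[np.float64(573.5), np.float64(64.0), np.float64(6.8), np.float64(43.8), np.float64(-77.5), array([320., 234.])]
[np.float64(461.8), np.float64(65.0), np.float64(4.6), np.float64(50.0), np.float64(-68.0), array([325., 122.])]
w1 195
orange [190. 257.] ((609.5482788085938, -79.52245330810547), (56.321834564208984, 21.01962661743164), 12.143664360046387) [[580.0, -75.0], [584.0, -96.0], [639.0, -84.0], 
[... 4512 characters left out ...]
, 471.0], [509.0, 482.0]]
bar [343. 138.] ((419.9671325683594, 398.586669921875), (26.53107261657715, 46.187686920166016), 8.90061092376709) [[403.0, 419.0], [410.0, 374.0], [437.0, 378.0], [429.0, 423.0]]
bar [340. 118.] ((401.2536926269531, 393.8310241699219), (8.864004135131836, 13.054098129272461), 33.39667510986328) [[394.0, 397.0], [401.0, 386.0], [409.0, 391.0], [401.0, 402.0]]
[[104, 97, 94], [106, 100, 97], [104, 97, 94], [102, 88, 71], [97, 83, 65], [96, 83, 66], [102, 88, 68], [175, 155, 123], [137, 118, 93], [135, 118, 92], [138, 119, 93], [143, 124, 97], [147, 128, 101], [104, 89, 70], [102, 87, 69], [103, 89, 70], [103, 89, 69], [128, 114, 89], [164, 155, 132], [135, 127, 123]]
```

```bash
cat >> h.py <<'E'
def quat(phi): # tool down, tool y at angle phi (deg)
    from scipy.spatial.transform import Rotation as R
    f=np.radians(phi);y=np.array([np.cos(f),np.sin(f),0]);z=np.array([0,0,-1.]);x=np.cross(y,z)
    return list(R.from_matrix(np.c_[x,y,z]).as_quat())
TH=np.radians(-77.7);X=np.array([np.cos(TH),np.sin(TH)]);Y=np.array([-np.sin(TH),np.cos(TH)])
E
python3 - <<'E'
from h import *
q=quat(230.5);q2=quat(192.3)
manip.move_to([481.1,361.6,110],q)
fingers.gripper_to(85,20)
manip.move_l([481.1,361.6,18],max_speed=120)
fingers.gripper_to(40,20)
print(get_finger_gap(),get_finger_force(),get_contact_force())
manip.move_l([481.1,361.6,130],max_speed=150)
p=167.5*X+582*Y;print(p)
manip.move_to([*p,130],q2)
c=calibration('wrist');a=grab_frame('wrist');np.savez('w3.npz',im=a,**c);save(cv2.resize(a,(800,600)),'w3')
print(get_t(),get_qpos(),get_finger_gap(),get_tool_pos())
E
```

```text
51.67886047482344 21.753962337970734 [-0.19209937 -0.32757507  3.80054124]
[604.32311402 -39.67144891]
11.5667 [ 2.03363146e-01  4.39326280e-01 -1.78020312e-01 -5.56090524e-05
 -9.53365885e-01  1.32140572e-02] 51.429691455230724 [604.46349569 -38.49982033 129.98008946]
```

View pics/w3.png

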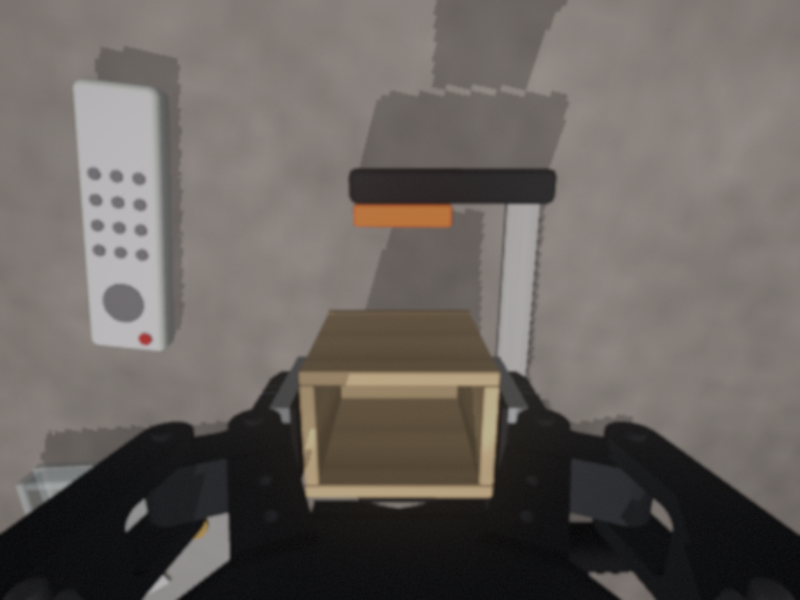

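The cubby is held square at (400,435), and the far pad at (402,215) is parallel to it. I'll re-measure after settling, then lower it.

```bash
python3 - <<'E'
from meas import *
manip.hold(0.3)
p=get_tool_pos();c=calibration('wrist');im=grab_frame('wrist');np.savez('w4.npz',im=im,**c)
print(p,get_qpos()[[0,5]])
hsv=cv2.cvtColor(im,cv2.COLOR_RGB2HSV)
m=((hsv[...,0]<14)&(hsv[...,0]>6)&(hsv[...,1]>150)&(hsv[...,2]>120)).astype(np.uint8)
for k in cv2.findContours(m,cv2.RETR_EXTERNAL,cv2.CHAIN_APPROX_NONE)[0]:
    if cv2.contourArea(k)<60: continue
    P=onplane(c,k[:,0],34)[:,:2]; print('pad s',(P@X).min(),(P@X).max(),'t',(P@Y).min(),(P@Y).max())
# held cubby rim (top z = 55+112)
g=((hsv[...,0]>12)&(hsv[...,0]<28)&(hsv[...,1]>50)&(hsv[...,2]>130)).astype(np.uint8)
g[:,:190]=0;g[:,370:]=0;g[:240]=0
k=max(cv2.findContours(g,cv2.RETR_EXTERNAL,cv2.CHAIN_APPROX_NONE)[0],key=cv2.contourArea)
print(cv2.boundingRect(k))
P=onplane(c,k[:,0],167)[:,:2];print('rim s',(P@X).min(),(P@X).max(),'t',(P@Y).min(),(P@Y).max(),'tcp',p[:2]@X,p[:2]@Y)
E
```

```text
[604.37578685 -39.06658234 130.03467035] [0.20218189 0.01320599]
pad s 206.94017898815022 217.9742487935854 t 556.7140318864973 606.9060646060692
(210, 260, 140, 89)
rim s 146.8629205672256 184.80706428775153 t 557.8732091559583 609.5388798136679 tcp 166.92023871554434 582.1803187106104
```

```bash
python3 - <<'E'
from meas import *
p=169*X+582*Y
manip.move_l([*p,130],max_speed=100); 
manip.move_l([*p,40],max_speed=120)
manip.move_l([*p,17.5],max_speed=40); manip.hold(0.1)
print(get_contact_force(),get_tool_pos())
fingers.gripper_to(66)
manip.move_l([*p,125],max_speed=150)
q=quat(282.3)
v=90*X+575*Y
manip.move_to([500,20,200],quat(102.3)) ; manip.hold(0.25)
c=calibration('wrist');im=grab_frame('wrist');np.savez('w5.npz',im=im,**c);save(cv2.resize(im,(800,600)),'w5')
for thr in (160,168):
  for o in rims(c,im,thr=thr)[0]: print([np.round(v,1) for v in o], 's,t',np.array(o[:2])@X,np.array(o[:2])@Y)
print(get_t(),get_qpos())
E
```

```text
[-3.94396786  1.6915791   9.96337005] [604.16806588 -41.21574308  18.64550005]
[np.float64(603.1), np.float64(-26.3), np.float64(11.3), np.float64(51.9), np.float64(-80.7), array([214., 285.])] s,t 154.17932179338894 583.6558763768284
[np.float64(596.3), np.float64(-0.7), np.float64(38.3), np.float64(51.3), np.float64(-77.7), array([237., 281.])] s,t 127.75113787609777 582.4535350148211
[np.float64(585.1), np.float64(40.0), np.float64(37.8), np.float64(51.1), np.float64(-77.7), array([279., 279.])] s,t 85.56731488733094 580.2129414376542
[np.float64(571.0), np.float64(62.9), np.float64(8.8), np.float64(43.8), np.float64(-78.1), array([305., 271.])] s,t 60.171733432085745 571.2467479883619
[np.float64(460.2), np.float64(64.0), np.float64(5.7), np.float64(51.5), np.float64(-67.6), array([335., 162.])] s,t 35.52744601945986 463.30287602813985
[np.float64(603.0), np.float64(-26.3), np.float64(11.3), np.float64(49.7), np.float64(-80.7), array([214., 284.])] s,t 154.1702260447795 583.5836462817009
[np.float64(596.4), np.float64(-1.0), np.float64(37.2), np.float64(51.3), np.float64(-77.7), array([237., 281.])] s,t 128.05864927455627 582.4539533133767
[np.float64(585.2), np.float64(39.6), np.float64(36.9), np.float64(51.1), np.float64(-77.7), array([279., 279.])] s,t 86.00748164867382 580.2128596294432
[np.float64(571.0), np.float64(62.9), np.float64(8.8), np.float64(43.8), np.float64(-78.1), array([305., 271.])] s,t 60.190161462554165 571.2466031120479
[np.float64(460.2), np.float64(64.0), np.float64(5.7), np.float64(51.5), np.float64(-67.6), array([335., 162.])] s,t 35.52744601945986 463.30287602813985
16.8667 [ 3.64840855e-01  2.00362705e-01 -3.39060509e-01 -2.75163166e-05
 -1.03165609e+00 -1.72101150e+00]
```

View pics/w5.png

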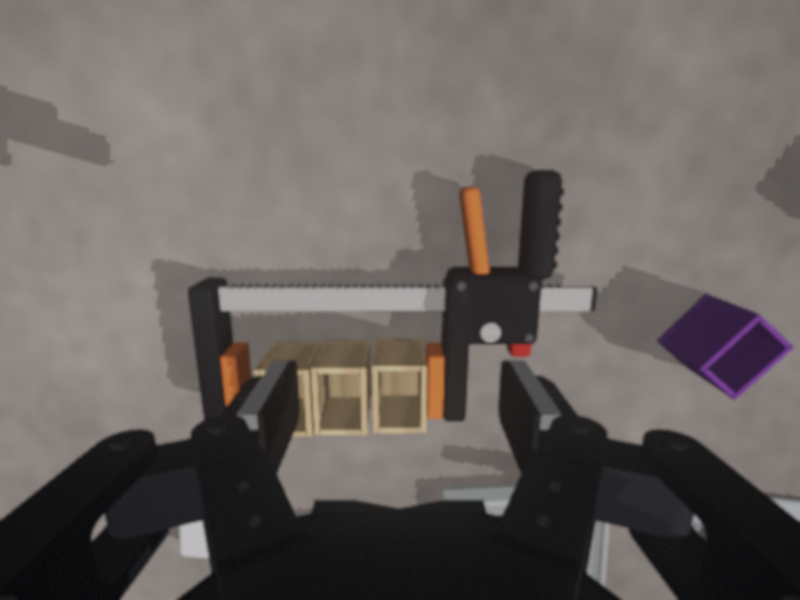

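c stands next to b at about (285,395), with its right part showing between b and the far pad; a finger hides the rest. I'll take one unobstructed look to check that the fronts line up before squeezing.

```bash
python3 - <<'E'
from meas import *
v=125*X+550*Y
manip.move_to([*v,220],quat(102.3)) ; manip.hold(0.25)
c=calibration('wrist');im=grab_frame('wrist');np.savez('w6.npz',im=im,**c)
save(cv2.resize(im[100:310,140:420],(800,600),interpolation=cv2.INTER_CUBIC),'w6')
for thr in (160,168):
  for o in rims(c,im,thr=thr)[0]: print([np.round(v,1) for v in o], 's,t',np.array(o[:2])@X,np.array(o[:2])@Y)
print(get_t())
E
```

```text
[np.float64(605.3), np.float64(-39.5), np.float64(38.2), np.float64(51.4), np.float64(-77.6), array([236., 222.])] s,t 167.54129406764233 583.030176129118
[np.float64(595.8), np.float64(-0.9), np.float64(37.4), np.float64(51.5), np.float64(-77.4), array([275., 221.])] s,t 127.80622957737114 581.9266527713671
[np.float64(607.8), np.float64(-79.9), np.float64(7.7), np.float64(44.7), np.float64(-71.8), array([196., 217.])] s,t 207.55349661865836 576.7758209355602
[np.float64(584.0), np.float64(44.4), np.float64(46.3), np.float64(53.2), np.float64(-76.7), array([320., 219.])] s,t 81.0071444633272 580.0311136657857
[np.float64(465.1), np.float64(62.5), np.float64(5.6), np.float64(52.0), np.float64(-67.3), array([372., 103.])] s,t 37.98952708632179 467.7174187594862
[np.float64(605.9), np.float64(-39.6), np.float64(37.1), np.float64(50.4), np.float64(-77.6), array([236., 222.])] s,t 167.72127612592936 583.5444099070725
[np.float64(596.8), np.float64(-3.2), np.float64(32.3), np.float64(50.3), np.float64(-77.6), array([267., 221.])] s,t 130.27238190744615 582.4354894133577
[np.float64(607.8), np.float64(-79.9), np.float64(7.7), np.float64(44.7), np.float64(-71.8), array([196., 217.])] s,t 207.55349661865836 576.7758209355602
[np.float64(583.2), np.float64(44.2), np.float64(45.5), np.float64(52.3), np.float64(-77.8), array([321., 219.])] s,t 81.0468981429524 579.2275266832016
[np.float64(465.0), np.float64(62.5), np.float64(5.6), np.float64(51.8), np.float64(-67.3), array([371., 103.])] s,t 38.00487892134917 467.63382996108624
17.5583
```

View pics/w6.png

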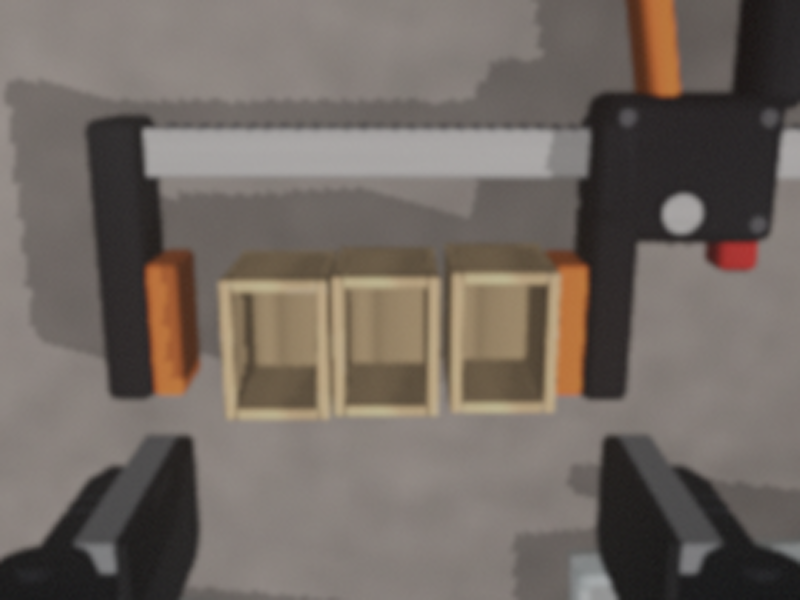

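The row stands neatly: the fronts are within about 2 mm (rows 410–417 in the crop), and c is beside b with clear air to the far pad. Next I'll grip the handle and trigger and do the first squeezes.

```bash
python3 - <<'E'
from meas import *
p=7.5*X+466*Y;q=quat(102.3)
fingers.gripper_to(85,20)
manip.move_to([*p,120],q)
manip.move_l([*p,30],max_speed=150); manip.move_l([*p,5],max_speed=60)
print('down',get_contact_force(),get_tool_pos(),get_t())
for i in range(2):
    fingers.gripper_to(30,20); manip.hold(0.15)
    print(i,'sq gap',get_finger_gap(),get_finger_force(),get_contact_force().round(1),get_t())
    c=calibration('wrist');im=grab_frame('wrist');np.savez(f's{i}.npz',im=im,**c)
    np.save(f'st{i}.npy',grab_frame('top'))
    if i<1:
        fingers.gripper_to(72,20); manip.hold(0.1); print('rel',get_finger_gap(),get_finger_force())
T=np.load('st1.npy')[170:260,200:320]
save(np.hstack([cv2.resize(im,(480,360)),cv2.resize(T,(320,240)).repeat(1,0) if 0 else np.vstack([cv2.resize(T,(320,240),interpolation=cv2.INTER_CUBIC),np.zeros((120,320,3),np.uint8)])]),'s1')
E
```

```text
down [ 0.64513213  0.23505392 -0.38192085] [456.87737756  91.96083399   4.84012897] 19.9417
0 sq gap 41.4858629101027 17.33841010602191 [-14.5  15.3  22.5] 20.9
rel 72.13505865867181 1.4524153468664736
1 sq gap 39.78421570944813 17.735250941477716 [-12.4  11.8  17.8] 22.1917
```

View pics/s1.png

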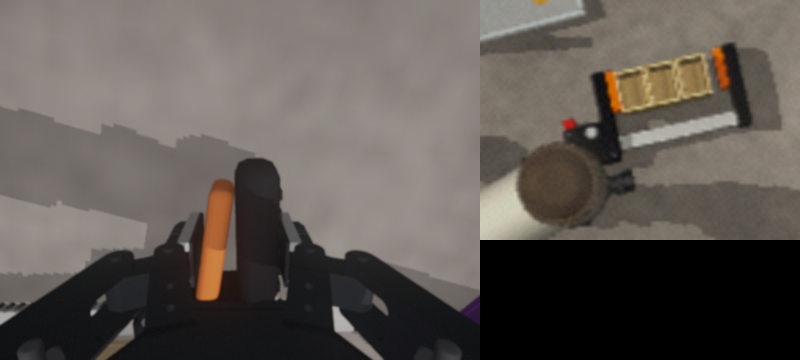

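The squeeze works: trigger against the handle in the wrist view, and the far pad at (720,68) close to c's rim at (695,75) in the top crop. I'll track the pad-to-pad opening in the top images.

```bash
cat >> meas.py <<'E'
def opening(im):
    c=calibration('top');h=cv2.cvtColor(im,cv2.COLOR_RGB2HSV)
    w=((h[...,0]<15)&(h[...,0]>3)&(h[...,1]>150)&(h[...,2]>110)).astype(np.uint8)
    n,l,st,ce=cv2.connectedComponentsWithStats(w)
    o=[]
    for i in range(1,n):
        P=onplane(c,ce[i],34)[0,:2];s,t=P@X,P@Y
        if st[i,4]>12 and 560<t<605 and 30<s<240:o.append((s,t,st[i,4]))
    r=cv2.inRange(h,(12,45,120),(30,150,255)); ys,xs=np.nonzero(r)
    P=onplane(c,np.c_[xs,ys],55)[:,:2];S,T=P@X,P@Y;k=(T>550)&(T<612)&(S>50)&(S<210)
    return [np.round(v,1).tolist() for v in sorted(o)],np.percentile(S[k],[2,98]).round(1) if k.any() else None
E
python3 - <<'E'
from meas import *
for f in('top0','st0','st1'): print(f,opening(np.load(f+'.npy')))
p=get_tool_pos();print(p,get_contact_force().round(1),get_finger_gap())
fingers.gripper_to(72,20)
g=7.5*X+466*Y; manip.move_l([*g,8],max_speed=40)
fingers.gripper_to(30,20); manip.hold(0.15)
print('sq gap',get_finger_gap(),get_finger_force(),get_contact_force().round(1),get_t())
im=grab_frame('top');np.save('st2.npy',im);print(opening(im))
E
```

```text
top0 ([[211.7, 580.2, 59.0]], array([ 68.1, 200.6]))
st0 ([[208.7, 588.8, 60.0]], array([ 70.2, 187.2]))
st1 ([[66.5, 571.2, 14.0], [204.1, 587.9, 49.0]], array([ 72.9, 186.8]))
[456.37111289  94.13051402   6.58301824] [-11.7  12.1  18.3] 39.84538727709655
sq gap 39.69894758777798 17.97721652837936 [-10.5  10.   14.5] 23.5833
([[200.1, 589.0, 51.0]], array([ 74.8, 187.5]))
```

```bash
cat > look.py <<'E'
from meas import *
def look(tag):
    v=110*X+545*Y
    manip.move_to([*v,220],quat(102.3)) ; manip.hold(0.25)
    c=calibration('wrist');im=grab_frame('wrist');np.savez(tag+'.npz',im=im,**c)
    for o in rims(c,im,thr=160)[0]: print('rim',[np.round(v,1) for v in o],np.round([np.array(o[:2])@X,np.array(o[:2])@Y],1))
    hsv=cv2.cvtColor(im,cv2.COLOR_RGB2HSV)
    for n,m,z in [('orange',(hsv[...,0]<14)&(hsv[...,0]>6)&(hsv[...,1]>150)&(hsv[...,2]>120),34),('bar',(hsv[...,1]<25)&(hsv[...,2]>140),22)]:
        for k in cv2.findContours(m.astype(np.uint8),cv2.RETR_EXTERNAL,cv2.CHAIN_APPROX_NONE)[0]:
            if cv2.contourArea(k)<60 or k[:,0,1].max()>300: continue
            P=onplane(c,k[:,0],z)[:,:2]; ST=np.c_[P@X,P@Y].astype(np.float32);r=cv2.minAreaRect(ST)
            if n=='orange' or min(r[1])<22 and max(r[1])>60 and 480<r[0][1]<550: print(n,np.round(r[0],1),np.round(r[1],1),round(r[2],1),cv2.boxPoints(r).round(0).tolist())
    print(get_t()); return im
E
python3 - <<'E'
from look import *
fingers.gripper_to(85,20)
p=get_tool_pos();manip.move_l([p[0],p[1],110],max_speed=200)
im=look('w7');save(cv2.resize(im[60:340,40:500],(800,487),interpolation=cv2.INTER_CUBIC),'w7')
E
```

```text
rim [np.float64(596.1), np.float64(1.4), np.float64(51.4), np.float64(122.6), np.float64(13.2), array([261., 227.])] [125.7 582.7]
rim [np.float64(471.0), np.float64(57.1), np.float64(5.5), np.float64(51.7), np.float64(-67.5), array([347., 114.])] [ 44.5 472.3]
orange [200.3 586.9] [11.7 49.4] 1.1 [[194.0, 611.0], [195.0, 562.0], [207.0, 562.0], [206.0, 612.0]]
orange [ 64.9 586.1] [ 8.8 50.3] 0.1 [[60.0, 611.0], [61.0, 561.0], [69.0, 561.0], [69.0, 611.0]]
orange [ 41.9 471.6] [10.4 58.4] 10.1 [[32.0, 499.0], [42.0, 442.0], [52.0, 444.0], [42.0, 501.0]]
bar [139.9 522.1] [132.   17.1] 0.1 [[74.0, 531.0], [74.0, 513.0], [206.0, 514.0], [206.0, 531.0]]
25.825
```

View pics/w7.png

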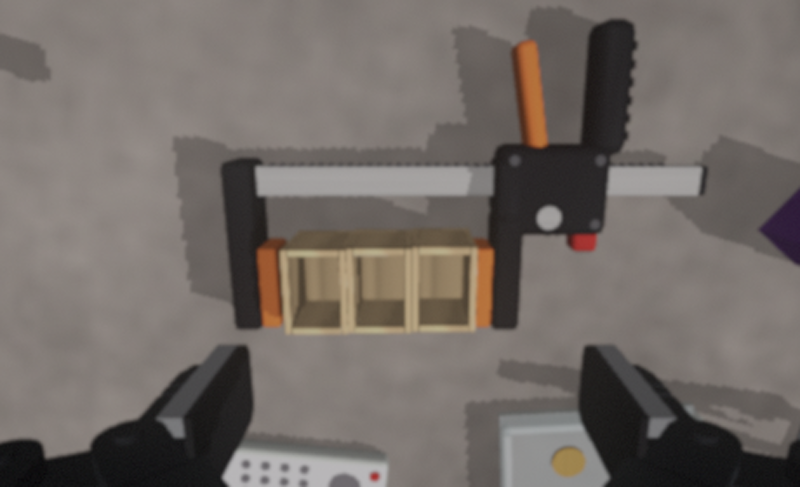

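The clamp has not rotated. It slid about +8 mm along x and +5.5 mm along y, the row is straight, and the far pad at (270,283) is about 9 mm of travel from tight. I'll re-grip at the new pose, squeeze, draw the clamp back those 5 mm, then squeeze once more.

```bash
python3 - <<'E'
from meas import *
q=quat(102.3)
P=lambda s,t,z:[*(s*X+t*Y),z]
def st(): 
    p=get_tool_pos();f=get_contact_force();return np.round([p[:2]@X,p[:2]@Y,p[2]],1),'F',np.round([f[:2]@X,f[:2]@Y,f[2]],1),'gap',round(get_finger_gap(),2),round(get_finger_force(),1),round(get_t(),1)
manip.move_to(P(15,471,110),q); manip.move_l(P(15,471,9),max_speed=120)
print(st())
fingers.gripper_to(30,20); manip.hold(0.15); print('sq4',st())
im=grab_frame('top');np.save('st3.npy',im);print(opening(im))
manip.move_l(P(15,466,9),max_speed=15);manip.hold(0.1); print('back',st())
im=grab_frame('top');np.save('st4.npy',im);print(opening(im))
E
```

```text
(array([ 15. , 471.8,   9.6]), 'F', array([-0.2,  0.6,  0.1]), 'gap', 84.91, 0.0, 27.5)
sq4 (array([ 11.9, 471.8,  11.9]), 'F', array([-17.3, -11.5,  23.3]), 'gap', 44.05, 17.1, 28.4)
([[197.1, 593.2, 51.0]], array([ 77.4, 187.9]))
back (array([ 11. , 471.6,  12.4]), 'F', array([-15.1,  -2.2,  15.8]), 'gap', 40.02, 19.2, 29.1)
([[68.6, 580.4, 18.0], [196.1, 595.8, 50.0]], array([ 77.4, 187.2]))
```

```bash
cat >> meas.py <<'E'
P=lambda s,t,z:[*(s*X+t*Y),z]
def st(): 
    p=get_tool_pos();f=get_contact_force();return np.round([p[:2]@X,p[:2]@Y,p[2]],1),'F',np.round([f[:2]@X,f[:2]@Y,f[2]],1),'gap',round(get_finger_gap(),2),round(get_finger_force(),1),round(get_t(),1),get_tcp_rot().round(3)
E
python3 - <<'E'
from meas import *
print(quat(102.3))
print(st(),get_qpos().round(3)); manip.hold(0.2); print(st())
T=np.load('st4.npy')[160:260,190:330]
W=grab_frame('wrist')
save(np.hstack([cv2.resize(W,(400,300)),cv2.resize(T,(400,300),interpolation=cv2.INTER_CUBIC)]),'s4')
E
```

```text
[np.float64(-0.1071317543138736), np.float64(0.9942448326331054), np.float64(0.0), np.float64(0.0)]
(array([ 11.1, 471.6,  12.4]), 'F', array([-15.4,  -2.3,  15.7]), 'gap', 40.13, 19.2, 29.1, array([-0.11 ,  0.994,  0.003,  0.006])) [ 5.370e-01  4.200e-01 -6.310e-01 -1.000e-03 -5.050e-01 -1.887e+00]
(array([ 11.1, 471.6,  12.4]), 'F', array([-16.4,  -3.2,  15.6]), 'gap', 39.37, 19.2, 29.3, array([-0.109,  0.994,  0.003,  0.006]))
```

View pics/s4.png

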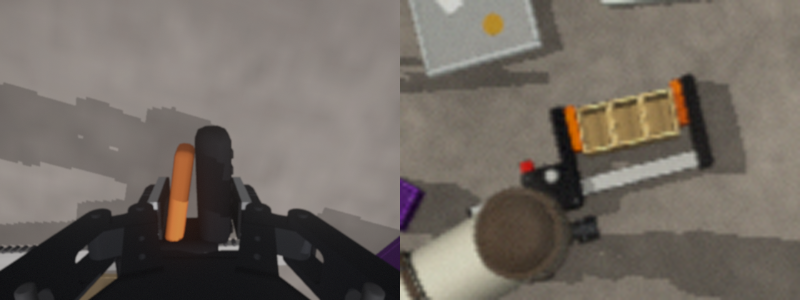

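Top crop: the clamp is offset about +12 mm in y relative to the row; pad at (680,102), c rim at (660,112). The fingers' downward press is pinning it to the ledge. I'll unload vertically first, then draw the clamp back while the row is still loose.

```bash
python3 - <<'E'
from meas import *
manip.move_l(P(12,468,16),max_speed=30); manip.hold(0.1); print(st()[:-1])
for t in (463,458):
    manip.move_l(P(12,t,16),max_speed=30); manip.hold(0.15); print(st()[:-1])
    im=grab_frame('top');print(opening(im))
np.save('st5.npy',im)
E
```

```text
(array([ 12.3, 467. ,  15.4]), 'F', array([-3.2, -0.7, -4.8]), 'gap', 39.8, 20.6, 29.9)
(array([ 12.2, 462.3,  15.8]), 'F', array([-1.8,  0.1, -5.1]), 'gap', 39.12, 21.0, 30.4)
([[196.9, 586.5, 50.0]], array([ 78. , 188.5]))
(array([ 12. , 457.8,  16. ]), 'F', array([-0.8,  0.5, -6.4]), 'gap', 39.48, 21.0, 30.9)
([[196.7, 580.6, 48.0]], array([ 76.8, 188.2]))
```

```bash
python3 - <<'E'
from meas import *
fingers.gripper_to(74,20); manip.move_l(P(14,464,14),max_speed=60); manip.hold(0.1); print(st()[:-1])
fingers.gripper_to(52,20); manip.move_l(P(14,464,17),max_speed=60)
fingers.gripper_to(30,20); manip.hold(0.4); print(st()[:-1])
im=grab_frame('top');np.save('st6.npy',im);print(opening(im))
E
```

```text
(array([ 14.1, 464.3,  14. ]), 'F', array([ 3.1, -0.2, -0.8]), 'gap', 74.16, 1.6, 31.7)
(array([ 14., 464.,  17.]), 'F', array([-4.6, -1.6, -1.2]), 'gap', 40.69, 20.0, 33.0)
([[75.7, 561.9, 14.0], [198.2, 577.9, 38.0]], array([ 80.7, 191.8]))
```

```bash
python3 - <<'E'
from meas import *
print(st()[:-1]); manip.hold(0.5); print(st()[:-1])
np.save('st7.npy',grab_frame('top'))
c=calibration('top')
s=np.arange(150,235,1.)
for f in('st2','st4','st5','st6','st7'):
    im=np.load(f+'.npy').astype(np.float32); t0=opening(np.load(f+'.npy'))[0][-1][1]
    o=[]
    for t in np.arange(t0-15,t0+16,3):
        px=proj(c,np.c_[s[:,None]*X+t*Y,np.full(len(s),34)]).astype(np.float32)
        v=cv2.remap(im,px[:,0].reshape(1,-1),px[:,1].reshape(1,-1),cv2.INTER_LINEAR)[0]; o.append(v)
    o=np.mean(o,0); rb=o[:,0]-1.0*o[:,1]   # orange: R>>G
    k=rb>45; print(f,'orangeness',(np.clip(rb-25,0,None).sum()/ (rb.max()-25)).round(2),rb.max().round(0),'s',s[k].min(),s[k].max(), 'jaw dark',s[(o.sum(1)<150)][[0,-1]] if (o.sum(1)<150).any() else None)
E
```

```text
(array([ 14., 464.,  17.]), 'F', array([-3.3, -2.1, -1.5]), 'gap', 40.34, 20.0, 33.1)
(array([ 14., 464.,  17.]), 'F', array([-4.1, -2.1, -2.4]), 'gap', 40.96, 20.0, 33.6)
st2 orangeness 11.17 100.0 s 194.0 207.0 jaw dark [208. 224.]
st4 orangeness 10.65 99.0 s 190.0 203.0 jaw dark [204. 219.]
st5 orangeness 11.07 97.0 s 191.0 203.0 jaw dark [204. 220.]
st6 orangeness 8.73 89.0 s 193.0 203.0 jaw dark [204. 219.]
st7 orangeness 8.76 90.0 s 194.0 203.0 jaw dark [204. 219.]
```

The pad is compressed about 2.5–3 mm (roughly 12–15 N), the trigger is at its stop and held at 20 N, and external forces are low. Handing in.

```bash
python3 -c "
from bench import *
print(manip.close_job(),get_t())"
```

```text
the job is handed in; nothing more can be done
the job is handed in; nothing more can be done
```

The job is handed in at about 34 s: the third cubby stands in the row, the far pad is closed on it at roughly 12–15 N (estimated from the pad's compression in the last images), the fronts were within about 2 mm when I placed it, and the trigger is still held squeezed. The clamp slid on the ledge while squeezing; I drew it back across the row before the last squeeze, but it still lies several mm along its bar from where it started.

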